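Convert the microscope illuminator from lamp to LED

ROBOT

A 6-joint arm with a two-finger parallel gripper is mounted at the origin on the work surface. World frame = base frame: x ahead of the robot, y to its left, z up, the work surface at z = 0. Lengths are in mm, angles in degrees, forces in N, time in s.
With the tool pointing down it reaches from about 300 to 850 mm from the base axis. Payload 4.2 kg.
Tool frame: the origin (TCP) lies midway between the tips of the shut fingers; the grasp point (between the pads) lies 19 mm behind it (env.grip_depth is the distance from the TCP to the grasp point, in mm); z points along the fingers, y is the line along which they close (so a half turn about z gives the same grasp; the last joint's range is limited). The gripper opens to 91 mm and grips with 3 to 60 N. Pads are 32 mm wide; open, the fingers measure 118 mm over their backs; the gripper's body (76 mm by 178 mm) begins 60 mm behind the grasp point.
Start: joints at [71.734, 18.312, 89.639, -0, 72.044, -1.146], TCP at [169.268, 549.541, 176.476] pointing down, gripper open.
Joint ranges: [-177.97, 177.97], [-48.28, 115.42], [12.27, 149.76], [-77.06, 257.06], [2.81, 150.46], [-146.56, 146.56]. Speed limits (degrees/s): [147.25, 147.25, 180, 180, 180, 180].

INTERFACE

Orientations are given as [roll, pitch, yaw] about the fixed x, y, z axes, in that order (R = Rz(yaw) Ry(pitch) Rx(roll)).
In Python, from workcell import env, eyes gives the robot as it stands.
- The arm moves only by the tool send_rows, never from a script. Its argument "motion" is a list of rows, each a list of 7 numbers: the shift along the world's x, y, z normalised to -1 to 1, where 1 is 0.5 m, then the turn, a rotation vector about the world's x, y, z normalised to -1 to 1, where 1 is 60 degrees, then the opening, from -1 (shut) to 1 (fully open). A call has 1 to 20 rows; each row is the pose to reach, as a shift and turn from the pose commanded when the call began; what a row does not reach only later rows make up. A row lasts 1/8 s, in which the tool goes at most 62.5 mm and 10.7 degrees, less where a joint would pass 70% of its speed; a pose out of reach is approached as far as the arm can. A call with a number of a shift or a turn outside -1 to 1 is refused whole. A call with a gripper value outside its range is refused whole. The fingers move at their own pace and stop on an object; "squeeze" is the grip in N (left out, the last holds). Time passes only in rows, so rows that repeat a pose let the fingers close. It gives the time, the measured TCP pose, the force, the opening and the grip force at its end, in the units of the state.
- env.state(): the state, without advancing time (a new reading comes with each control period).
- eyes.grab_frame(name): name is "side" or "top"; returns a dict with "pixels" (480x640x3 uint8, red, green, blue), "depth" (480x640 float32, mm along the optical axis (not along the pixel's ray), 0 where there is no reading), "fx", "fy", "cx", "cy" (pixels), "distortion" ([k1, k2, p1, p2, k3] as OpenCV has them; the pictures are not rectified), "R" (3x3) and "t" (3): a world point X has camera coordinates R X + t. Camera axes: x right, y down, z forward; pixel columns grow to the right and rows downward; lengths in mm; the calibration is good to about 2 mm. A picture is of the moment at which its call begins.
- env.job_done(): hands the job in; it is judged then, once.
The state is a dict: "time_s": time; "qpos": joint angles; "qvel": joint speeds; "effort": joint torques, N m; "ee_pos": TCP position; "ee_rot": TCP orientation; "force": force on the tool from outside, world axes, zero at the start; "torque": the same for the moment, N m; "gripper_width": finger opening in mm; "gripper_force": force on a finger pad.
Only numpy, scipy, OpenCV 4.12 (cv2) and the standard library are available. Lean on these libraries where they do the work, as an engineer would, in place of code of your own. Each camera call takes 0.05 s, during which the arm holds its last target. There are 200 camera calls.

TASK

The microscope illuminator on the bench is being converted to LED. First draw the old filter slide straight up out of the illuminator's filter slot by its top edge, and stand it fully home in the empty pocket of the filter stand. Then take the finned LED module from its dust cup, push it down into the bayonet socket on the lamp house against the spring, turn it about a quarter turn clockwise (seen from above) as far as it goes, and finish still gripping it, pressed down with its shoulder flush on the collar and turned fully home, so that a colleague can tighten the thumb screw; leave the other things where they are.

Things in the scene. Friction and masses are not known exactly. Their poses are not given: they have to be found in the camera images.
- filter_slide: Old filter slide: upright plate 5 mm thick (its x), 46 wide (y), 60 tall, glass window; along its top edge a dark grip rail 8 mm thick (x), 46 long (y), 60 to 82 mm above the origin. 50 g. Origin: centre of its foot, z up. Half a turn makes no difference. At the start it stands 45 mm deep in the filter slot; its top 37 mm stand clear.
- filter_slot (a point): Centre of the mouth of the illuminator's filter slot, 85 mm above the bench: 6.5 mm (x) by 48 mm (y), 45 mm deep, in a block 30 mm (x) by 70 mm (y). Axes as the illuminator's, z up. The lamp house begins 65 mm from here along +x.
- stand_slot (a point): Centre of the floor of the empty pocket of the filter stand (grey, fixed), 8 mm above the bench. Pocket 8 mm (x) by 52 mm (y), its mouth flared to about 14 mm and 30 mm above this floor. z up. The second pocket, with the spare slide, lies 76 mm away along +x.
- led_module: LED module, about 180 g. Origin: centre of the underside of its round shoulder (48 mm across, 5 thick); z up. Above: dark finned heat sink, 38 x 38 mm square (sides along x and y), 5 to 45 mm above the origin; grip either pair of opposite sides. Below: barrel 30 mm across, 24 mm long. Half a turn about z makes no difference.
- module_lugs (a point): Point on the module's axis, 11 mm below its shoulder, at the height of its two bayonet lugs. Axes as the module's. The lugs stick out along +x and -x to 19.5 mm from the axis; each is 5 mm wide and 4 mm tall. The fins run along x too, and dark bars on the shoulder's top mark the lugs.
- dust_cup: Black dust cup fixed to the bench, 56 mm across with a 76 mm foot, rim 30 mm high; the LED module hangs in it by its shoulder, at any yaw, and lifts straight out. Origin: centre of its underside.
- illuminator: Illuminator, fixed to the bench, 220 mm long: white lamp house (90 x 84 mm, roof 100 mm high) at its +x end with the bayonet collar on the roof, grey light tube along x with the filter block, nose at -x. Origin on the bench under the tube; z up. The thumb screw sticks out of the collar towards +x.
- socket_seat (a point): Centre of the collar's top face (130 mm above the bench), where the module's shoulder sits when home. Axes as the illuminator's. Collar 54 mm across, bore 32 mm, lip 5 mm thick; entry notches for the lugs, 9 mm wide, at +x and -x (dark index marks on the rim): the module's x must lie along this x, either way, within about 6 degrees.
- contact_plate (a joint): Sprung contact plate inside the socket, m: 0 at rest, 0.010 when the module is home. It meets the barrel 10 mm before home (3 N) and pushes with 12 N at home. With the shoulder under 4 mm from the collar the module turns clockwise (from above) about 80 degrees to a stop, not the other way. Let go then, it rises 4 mm: it is flush only while pressed.
- spare_slide: Bystander: an equal slide standing in the stand's other pocket.
- gauge_block: Bystander: square steel block, 50 x 50 x 35 mm, on the bench beyond the illuminator.
- objective: Bystander: microscope objective, 34 mm across, 50 mm tall, standing beyond the illuminator.
- screwdriver: Bystander: small screwdriver, 140 mm long, lying on the bench near the robot.
Not all that is in view belongs to the job. Of the things like the part that bears stand_slot, leave any that is pink or purple; of the rest the larger one is meant.

How it is judged:
By the outcome, as a careful person would: the job done as asked, in the order asked, and still so for the second after the job is handed in, while the arm keeps its last pose, push and grip.
It also fails if it takes over 61 s, if anything falls off the work surface, if the arm or the gripper's body presses on something with over 40 N, if the wrist force passes 120 N, or if a joint passes its speed limit or range.

## Working session

There is one attempt and no reset: what is moved stays moved. The work goes in short steps, Python scripts to look and compute and a tool call to move; the robot and the scene stay as the last step left them, time stands still between calls to the robot, and variables do not carry over. Pictures are saved under pics/ and viewed, at most 10 in all, crops included, and the job is handed in when it is done.

Besides the shell and the picture viewer there is one more tool, called after "Request:" by a JSON object that holds its "api" and its "payload", one argument or row to a line. send_rows: Moves the arm, as the interface text tells. Its arguments: {"type":"object","properties":{"motion":{"type":"array"},"squeeze":{"type":"number"}},"required":["motion"]}

```bash
ls; mkdir -p pics
python3 - <<'E'
from workcell import env, eyes
import cv2,pickle
for n in("top","side"):
    f=eyes.grab_frame(n); pickle.dump(f,open(f"{n}.pkl","wb")); cv2.imwrite(f"pics/{n}0.png",f["pixels"][:,:,::-1])
    print(n,f["fx"],f["cx"],f["cy"],f["distortion"],f["R"],f["t"])
print(env.state())
E
```

```text
pics
top 475.80034541867457 322.91017032671533 229.4275559569108 [0.01596285 0.         0.         0.         0.        ] [[ 0.00144278 -0.99962672 -0.02728245]
 [-0.98693601  0.00297198 -0.16108532]
 [ 0.16110627  0.02715844 -0.98656332]] [  44.23069062  578.4401394  1119.9488615 ]
side 442.5311324900297 323.69092538930147 240.73377349923828 [-0.02599633  0.          0.          0.          0.        ] [[ 0.96757163 -0.25173238 -0.02087922]
 [-0.18467754 -0.64859241 -0.73839155]
 [ 0.17233496  0.71830264 -0.67404894]] [-542.82863266  200.77443726  749.76291631]
{'time_s': 0.1, 'qpos': array([ 7.17339516e+01,  1.83470943e+01,  8.97006165e+01, -1.28731396e-03,
        7.20447635e+01, -1.14392261e+00]), 'qvel': array([-0.01777925, -0.13744542, -0.14024823, -0.02401818,  0.04334248,
        0.06353213]), 'effort': array([-1.69262232e-03, -4.13332450e+01, -2.32507306e+01,  7.26741878e-02,
        4.21788124e-02, -3.78646371e-05]), 'ee_pos': array([169.10738386, 549.01709428, 175.70514012]), 'ee_rot': array([-1.79907520e+02, -6.22412064e-04,  1.62878272e+02]), 'force': array([-0.76137156, -0.5254    , -0.09226349]), 'torque': array([0.01695997, 0.05459125, 0.03253213]), 'gripper_force': 0.0, 'gripper_width': 91.46273673196545}
```

View pics/top0.png

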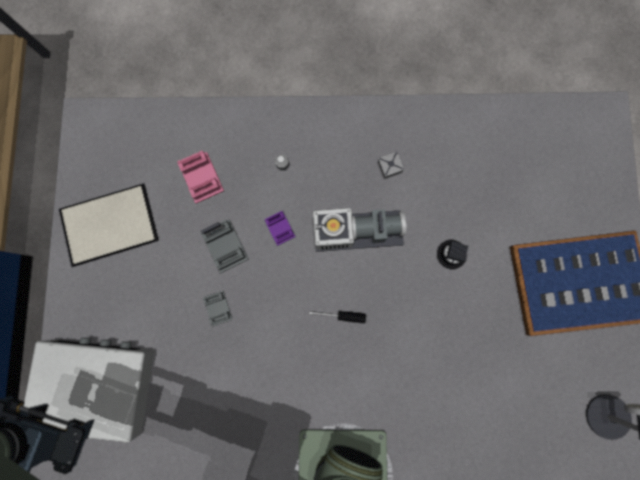

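View pics/side0.png

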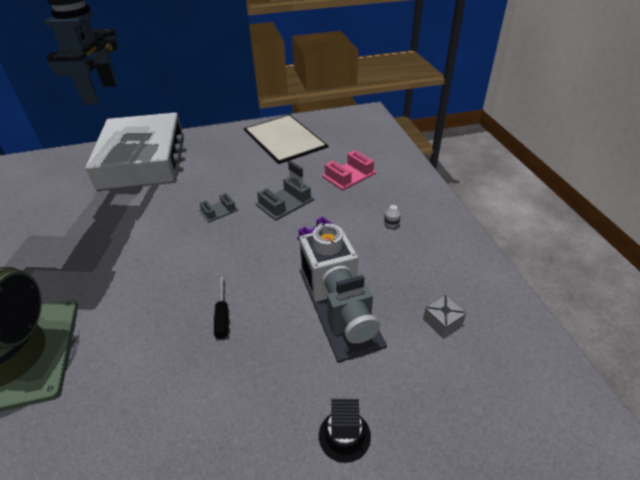

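The top view shows pink (200,176) and purple (280,228) stands, a large grey one (224,245) and a small grey one (217,307). The large grey one fits: it is neither pink nor purple, and it is the larger of the rest. The illuminator is at (360,227) and the module in its cup at (454,253). I'll confirm with an enlarged crop.

```bash
cat > h.py <<'E'
import numpy as np,cv2,pickle
from workcell import env,eyes
def grab(n):
    return eyes.grab_frame(n)
def load(n): return pickle.load(open(f"{n}.pkl","rb"))
def ray(f,uv):
    K=np.array([[f["fx"],0,f["cx"]],[0,f["fy"],f["cy"]],[0,0,1]])
    p=cv2.undistortPoints(np.float64(uv).reshape(-1,1,2),K,np.float64(f["distortion"])).reshape(-1,2)
    R=np.array(f["R"]);c=-R.T@np.array(f["t"])
    return c,np.c_[p,np.ones(len(p))]@R
def plane(f,uv,z):
    c,d=ray(f,uv); return c+d*((z-c[2])/d[:,2])[:,None]
def cloud(f,u0,v0,u1,v1):
    vv,uu=np.mgrid[v0:v1,u0:u1]; c,d=ray(f,np.c_[uu.ravel(),vv.ravel()])
    z=np.asarray(f["depth"])[v0:v1,u0:u1].ravel(); P=c+d*z[:,None]
    P[z==0]=np.nan
    return P.reshape(v1-v0,u1-u0,3)
def crop(f,u0,v0,u1,v1,s): return cv2.resize(np.ascontiguousarray(f["pixels"][v0:v1,u0:u1,::-1]),None,fx=s,fy=s,interpolation=cv2.INTER_CUBIC)
E
python3 - <<'E'
from h import *
t=load("top");s=load("side")
a=[crop(t,190,205,260,280,4),crop(t,305,195,415,260,4),crop(t,430,230,480,275,6)]
b=[crop(s,250,155,320,220,4),crop(s,290,210,390,360,4),crop(s,310,390,380,465,4)]
W=800;H=600
im=np.zeros((600,800,3),np.uint8)
def put(i,x,y): im[y:y+i.shape[0],x:x+i.shape[1]]=i[:H-y,:W-x]
put(a[0],0,0);put(a[1],285,0);put(a[2],0,305); put(crop(s,250,155,320,220,4),305,265); put(crop(s,310,390,360,465,4),595,265)
cv2.imwrite("pics/c1.png",im)
# depth clouds
for n,f,box in(("module",t,(430,230,480,275)),("stand",t,(195,210,255,278)),("illum",t,(308,200,412,255))):
    P=cloud(f,*box).reshape(-1,3);P=P[~np.isnan(P[:,0])]
    print(n)
    for lo in range(0,180,10):
        q=P[(P[:,2]>=lo)&(P[:,2]<lo+10)]
        if len(q)>5: print(lo,len(q),q.mean(0).round(1),q.min(0).round(0),q.max(0).round(0))
E
```

```text
module
0 1184 [ 527.4 -284.5    2.6] [ 472. -349.    0.] [ 584. -222.   10.]
10 18 [ 513.  -256.2   14.9] [ 496. -269.   10.] [ 542. -249.   20.]
20 41 [ 514.5 -263.3   26.7] [ 495. -294.   20.] [ 547. -249.   30.]
30 87 [ 514.2 -263.6   34.2] [ 495. -287.   30.] [ 544. -250.   40.]
40 23 [ 516.9 -266.4   44.3] [ 501. -290.   40.] [ 544. -255.   49.]
50 27 [ 516.1 -265.2   55. ] [ 500. -289.   50.] [ 546. -254.   58.]
60 92 [ 521.9 -275.    65.8] [ 499. -297.   60.] [ 544. -256.   70.]
70 195 [ 522.2 -278.1   74.8] [ 500. -300.   70.] [ 545. -254.   80.]
stand
0 2006 [550.9 292.7   3.5] [465. 219.   0.] [638. 376.  10.]
10 208 [539.6 290.7  12.6] [480. 241.  10.] [607. 338.  20.]
20 77 [534.3 286.8  25.1] [483. 242.  20.] [597. 337.  30.]
30 391 [537.7 291.4  36.5] [482. 243.  30.] [605. 350.  40.]
40 121 [542.8 294.1  42.1] [485. 243.  40.] [599. 340.  50.]
50 21 [575.5 312.4  55.6] [566. 294.  50.] [584. 331.  60.]
60 9 [577.6 308.   64.1] [568. 292.  60.] [588. 327.  68.]
70 17 [576.9 307.9  74.5] [566. 291.  71.] [591. 329.  80.]
80 46 [576.8 311.9  86.4] [565. 292.  80.] [591. 3
[... 255 characters left out ...]
2.  29.]
30 28 [542.8 -31.1  34.6] [ 532. -107.   30.] [561.  49.  40.]
40 28 [547.6 -16.5  44.4] [ 533. -105.   40.] [619.  58.  50.]
50 29 [540.5 -17.6  56.1] [ 532. -143.   50.] [565.  48.  60.]
60 71 [557.4 -66.5  65.8] [ 532. -151.   60.] [616.  60.  70.]
70 215 [575.3 -79.8  75.9] [ 531. -152.   70.] [618.  47.  80.]
80 828 [582.3 -83.3  85.4] [ 533. -151.   80.] [621.  61.  90.]
90 404 [576.6  -7.4  96.6] [ 533. -151.   90.] [622.  66. 100.]
100 613 [574.2  17.4 102.4] [535. -90. 100.] [619.  66. 110.]
110 167 [576.7  14.1 116.5] [551. -92. 110.] [603.  60. 120.]
120 183 [579.1 -17.9 125.6] [551. -94. 120.] [607.  60. 130.]
130 165 [576.6  19.3 131.9] [552.  -7. 130.] [603.  46. 137.]
```

View pics/c1.png

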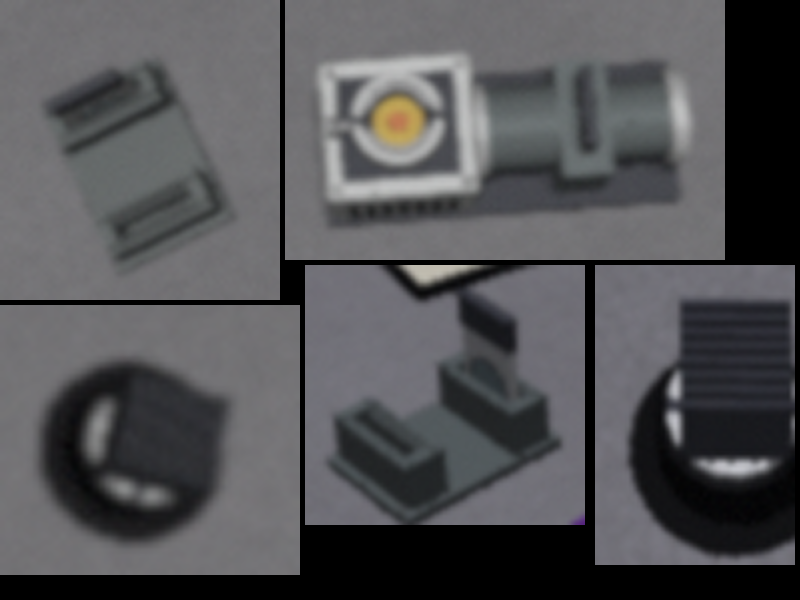

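Confirmed: the large grey stand (224,245) has its spare slide in the far pocket. The empty pocket is the near one, around crop (165,205), i.e. about (231,256) in the image. Next I'll measure poses.

```bash
cat > m.py <<'E'
from h import *
def rect(q):
    (c,(w,h),a)=cv2.minAreaRect(np.float32(q)); return np.round(c,1),round(w,1),round(h,1),round(a,1)
def comp(m,u,v):
    n,l,st,ce=cv2.connectedComponentsWithStats(m.astype(np.uint8),connectivity=4)
    d=np.hypot(ce[1:,0]-u,ce[1:,1]-v)-0.0*st[1:,4]; d[st[1:,4]<12]=1e9
    return l==1+np.argmin(d)
def pts(m,u0,v0):
    c=max(cv2.findContours(m.astype(np.uint8),cv2.RETR_EXTERNAL,cv2.CHAIN_APPROX_NONE)[0],key=cv2.contourArea).reshape(-1,2)
    return c+[u0,v0]
E
python3 - <<'E'
from m import *
np.set_printoptions(suppress=True,linewidth=150)
t=load("top");s=load("side")
def g(f,b): return cv2.cvtColor(np.ascontiguousarray(f["pixels"]),cv2.COLOR_RGB2GRAY)[b[1]:b[3],b[0]:b[2]].astype(int)
# orange lens (deep) and collar ring
for n,f,b in(("top",t,(308,200,412,255)),("side",s,(290,210,390,360))):
    hsv=cv2.cvtColor(np.ascontiguousarray(f["pixels"]),cv2.COLOR_RGB2HSV)[b[1]:b[3],b[0]:b[2]]
    o=(hsv[...,1]>90)&(hsv[...,0]<30)&(hsv[...,2]>100)
    v,u=np.nonzero(o); print(n,"orange n",len(u),u.mean()+b[0],v.mean()+b[1])
    G=g(f,b);P=cloud(f,*b)
    hi=P[...,2]
    # collar by depth
    near=np.hypot(P[...,0]-577,P[...,1]-19)<34
    c=near&(hi>118)&(hi<145); q=plane(f,pts(c,b[0],b[1]),130)[:,:2]; print(" collar depth",cv2.minEnclosingCircle(np.float32(q)),rect(q))
    c=near&(G>140)&(hi>118); v,u=np.nonzero(c); q=plane(f,np.c_[u+b[0],v+b[1]],130)[:,:2];print(" collar bright",rect(q),len(u))
    # roof
    c=(hi>95)&(hi<112)&(G>120); v,u=np.nonzero(c); q=plane(f,np.c_[u+b[0],v+b[1]],100)[:,:2];print(" roof",rect(q),len(u))
    # block + rail
    c=(hi>108)&(P[...,1]<-70); v,u=np.nonzero(c)
    if len(u)>5:
        q=plane(f,np.c_[u+b[0],v+b[1]],122)[:,:2];print(" rail",rect(q),len(u), hi[c].max())
    c=(hi>80)&(hi<91)&(P[...,1]<-65)&(P[...,1]>-120); v,u=np.nonzero(c)
    q=plane(f,np.c_[u+b[0],v+b[1]],85)[:,:2];print(" block",rect(q),len(u))
for n,f,b in(("top",t,(195,210,255,278)),("side",s,(250,155,320,220))):
    P=cloud(f,*b);z=P[...,2];G=g(f,b)
    print(n,"bench grey",np.median(G[z<3]),"stand top",np.median(G[(z>33)&(z<41)]))
    for nm,m,h in(("near",(z>31)&(z<43)&(P[...,0]<545)&(P[...,0]>470),38),("far",(z>31)&(z<43)&(P[...,0]>545)&(P[...,0]<625),38),("spare",(z>80),90)):
        v,u=np.nonzero(m); q=plane(f,np.c_[u+b[0],v+b[1]],h)[:,:2]
        print(" ",nm,rect(q),q.mean(0),len(u)) if len(u)>3 else 0
for n,f,b in(("top",t,(430,230,480,275)),("side",s,(305,385,385,465))):
    P=cloud(f,*b);z=P[...,2];G=g(f,b)
    m=(z>68)&(z<85); v,u=np.nonzero(m); q=plane(f,np.c_[u+b[0],v+b[1]],75)[:,:2]; print(n,"sink",rect(q),q.mean(0),len(u),np.median(z[m]))
    m=G<45; q=plane(f,pts(m,b[0],b[1]),0)[:,:2]; print("  cup dark",rect(q))
    m=(G>120)&(z>15); v,u=np.nonzero(m); q=plane(f,np.c_[u+b[0],v+b[1]],35)[:,:2]; print("  shoulder bright",rect(q),len(u))
E
```

```text
top orange n 121 332.801652892562 224.44628099173553
 collar depth ((576.33056640625, 21.940000534057617), 28.7086181640625) (array([575.9,  20.2]), 52.1, 53.7, 45.2)
 collar bright (array([577.6,  19.7]), 48.0, 50.9, 89.8) 227
 roof (array([581.8, -40. ]), 82.9, 209.2, 4.3) 594
 rail (array([584.4, -89.2]), 9.1, 44.3, 89.0) 82 127.77946283123447
 block (array([585.1, -92.6]), 52.1, 72.4, 89.2) 418
side orange n 77 327.8051948051948 236.35064935064935
 collar depth ((573.7947387695312, 13.266583442687988), 32.732154846191406) (array([573.7,  13.2]), 54.0, 63.2, 1.9)
 collar bright (array([574.8,  18.5]), 51.5, 50.8, 1.9) 205
 roof (array([574.4,  16.9]), 82.3, 90.5, 4.2) 559
 rail (array([581.7, -96.1]), 48.7, 19.3, 4.5) 253 123.75788509406163
 block (array([582.9, -95.1]), 71.2, 56.1, 1.8) 624
top bench grey 115.0 stand top 84.0
  near (array([509.3, 278.1]), 29.2, 70.8, 26.9) [509.54904787 278.57743394] 274
  far (array([576.9, 312.4]), 29.7, 70.3, 27.1) [575.18372288 307.75210279] 200
  spare (array([576.7, 311.7]), 11.0, 46.5, 27.1) [577.22066978 311.61690663] 91
side bench grey 113.0 stand top 71.0
  near (array([507.4, 274.7]), 31.9, 79.5, 26.0) [507.48332424 274.86426566] 256
  far (array([573.3, 308.2]), 33.6, 79.8, 29.0) [573.41933583 304.22209413] 204
  spare (array([574.1, 306.2]), 16.6, 54.7, 27.2) [574.7171318 305.0949656] 89
top sink (array([ 522., -277.]), 39.6, 38.5, 74.5) [ 521.98297092 -277.45591549] 221 74.78558222806464
  cup dark (array([ 520.3, -270.8]), 69.1, 55.1, 22.9)
  shoulder bright (array([ 515. , -262.8]), 37.8, 10.9, 31.6) 13
side sink (array([ 519.7, -278.1]), 39.2, 37.4, 74.7) [ 519.34265835 -278.08612628] 803 73.05726164092425
  cup dark (array([ 519.5, -277.4]), 68.8, 73.3, 74.8)
  shoulder bright (array([ 517.7, -283.2]), 33.3, 46.0, 68.8) 80
```

Request:
{"api": "send_rows", "payload": {
  "motion": [
    [0,0,0.12,0,0,0,0],
    [0.4,-0.64,0.12,0,0,0.352,-0.1],
    [0.4,-0.64,0.12,0,0,0.352,-0.1],
    [0.4,-0.64,0.12,0,0,0.352,-0.1],
    [0.4,-0.64,0.12,0,0,0.352,-0.1],
    [0.4,-0.64,0.12,0,0,0.352,-0.1],
    [0.4,-0.64,0.12,0,0,0.352,-0.1],
    [0.4,-0.64,0.12,0,0,0.352,-0.1],
    [0.4,-0.64,0.12,0,0,0.352,-0.1]
  ]
}}

```text
time_s: 1.23
ee_pos: [369.1, 229.5, 236.3]
ee_rot: [180.0, -0.0, -176.1]
force: [-0.9, 0.3, -0.1]
gripper_width: 41.0
gripper_force: 0.0
```

Request:
{"api": "send_rows", "payload": {
  "motion": [
    [0.43,-0.6395,-0.1,0,0,0,-0.1],
    [0.43,-0.6395,-0.1,0,0,0,-0.1],
    [0.43,-0.6395,-0.1,0,0,0,-0.1],
    [0.43,-0.6395,-0.1,0,0,0,-0.1],
    [0.43,-0.6395,-0.1,0,0,0,-0.1],
    [0.43,-0.6395,-0.1,0,0,0,-0.1],
    [0.43,-0.6395,-0.1,0,0,0,-0.1],
    [0.43,-0.6395,-0.16,0,0,0,-0.1],
    [0.43,-0.6395,-0.16,0,0,0,-0.1]
  ]
}}

```text
time_s: 2.35
ee_pos: [582.4, -87.7, 154.3]
ee_rot: [179.9, -0.3, -175.9]
force: [-0.0, 0.0, 0.0]
gripper_width: 41.1
gripper_force: 0.0
```

Run:
```python
from h import *
s=grab("side");pickle.dump(s,open("s1.pkl","wb"))
t=grab("top")
im=np.zeros((600,800,3),np.uint8)
a=crop(s,290,210,390,360,4);im[:600,:400]=a
b=crop(t,330,180,430,260,4);im[:320,400:]=b
cv2.imwrite("pics/c2.png",im); print(env.state()["ee_pos"],env.state()["ee_rot"])
```

```text
[584.3870731  -88.43111571 157.08177807] [ 1.79975420e+02  9.88252116e-03 -1.75870149e+02]
```

View pics/c2.png

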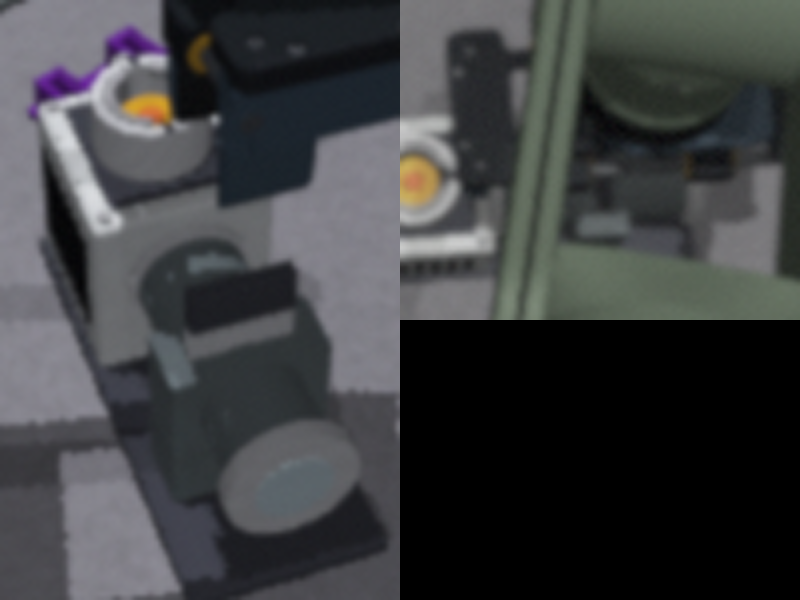

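The side crop shows the rail's top front edge from about pixel (336,282) to (364,275), and the fingers above it. I'll check the rail position against it.

Run:
```python
from h import *
s=pickle.load(open("s1.pkl","rb"))
print(plane(s,[(336.2,282.5),(363.7,275.7),(336.8,292.5)],122).round(1))
def proj(f,X):
    K=np.array([[f["fx"],0,f["cx"]],[0,f["fy"],f["cy"]],[0,0,1]])
    return cv2.projectPoints(np.float64(X),cv2.Rodrigues(np.array(f["R"]))[0],np.float64(f["t"]),K,np.float64(f["distortion"]))[0].reshape(-1,2).round(1)
print((proj(s,[(584.3,-89-21,157),(584.3,-89+21,157)])-[290,210])*4)
P=cloud(s,325,265,375,300);z=P[...,2];G=s["pixels"][265:300,325:375].mean(2)
m=(G<60)&(z>98)&(z<128)
q=P[m];print(m.sum(),q.mean(0),np.percentile(q,[3,97],axis=0))
v,u=np.nonzero(m);A=np.c_[q[:,0]-584,np.ones(len(q))];print(np.linalg.lstsq(A,q[:,1],rcond=None)[0])
print(env.state()["ee_pos"])
```

```text
[[ 560.5  -90.7  122. ]
 [ 606.9  -88.5  122. ]
 [ 555.7 -110.9  122. ]]
[[259.6 251.2]
 [227.2 176.4]]
332 [581.69882389 -92.30685293 113.72967496] [[560.63028827 -95.40422953 101.04122455]
 [603.76799425 -87.17780412 122.47811609]]
[ 4.79558722e-02 -9.21964980e+01]
[584.3870731  -88.43111571 157.08177807]
```

Request:
{"api": "send_rows", "payload": {
  "motion": [
    [0,0.002,-0.05,0,0,0,-0.1],
    [0,0.002,-0.1,0,0,0,-0.1],
    [0,0.002,-0.125,0,0,0,-0.1],
    [0,0.002,-0.125,0,0,0,-0.1],
    [0,0.002,-0.125,0,0,0,-0.1]
  ]
}}

```text
time_s: 3.08
ee_pos: [585.2, -89.1, 95.3]
ee_rot: [-180.0, 0.1, -176.0]
force: [-0.6, 0.2, 0.0]
gripper_width: 40.6
gripper_force: 0.0
```

Request:
{"api": "send_rows", "payload": {
  "motion": [
    [0,0,0,0,0,0,-1],
    [0,0,0,0,0,0,-1],
    [0,0,0,0,0,0,-1],
    [0,0,0,0,0,0,-1],
    [0,0,0,0,0,0,-1],
    [0,0,0,0,0,0,-1]
  ],
  "squeeze": 25
}}

```text
time_s: 3.82
ee_pos: [584.2, -89.2, 93.9]
ee_rot: [180.0, -0.0, -176.0]
force: [-0.0, 0.8, -0.2]
gripper_width: 0.2
gripper_force: 0.0
```

Run:
```python
from h import *
s=grab("side");pickle.dump(s,open("s1.pkl","wb"))
im=np.zeros((600,800,3),np.uint8)
im[:600,:400]=crop(s,290,210,390,360,4)
im[:450,400:]=crop(s,240,130,440,355,2)
cv2.imwrite("pics/c3.png",im); print(env.state())
```

```text
{'time_s': 3.875, 'qpos': array([-9.79840716e+00,  2.32778808e+01,  9.45320064e+01,  5.78988621e-03,
        6.21961711e+01, -1.03801814e+02]), 'qvel': array([-0.03173331, -0.02285669, -0.0329999 ,  0.07223696, -0.03462334,
        0.05537288]), 'effort': array([-3.09218951e-03, -4.39477479e+01, -2.12890702e+01, -4.71671589e-02,
        6.74238475e-02,  2.46536581e-05]), 'ee_pos': array([584.25731449, -89.19794731,  93.92860806]), 'ee_rot': array([ 1.79993581e+02, -4.66177141e-03, -1.75999294e+02]), 'force': array([-0.97361907, -0.10295218, -0.25425697]), 'torque': array([-0.03279611, -0.00697051,  0.00221688]), 'gripper_force': 0.0, 'gripper_width': 0.4987174133150539}
```

View pics/c3.png

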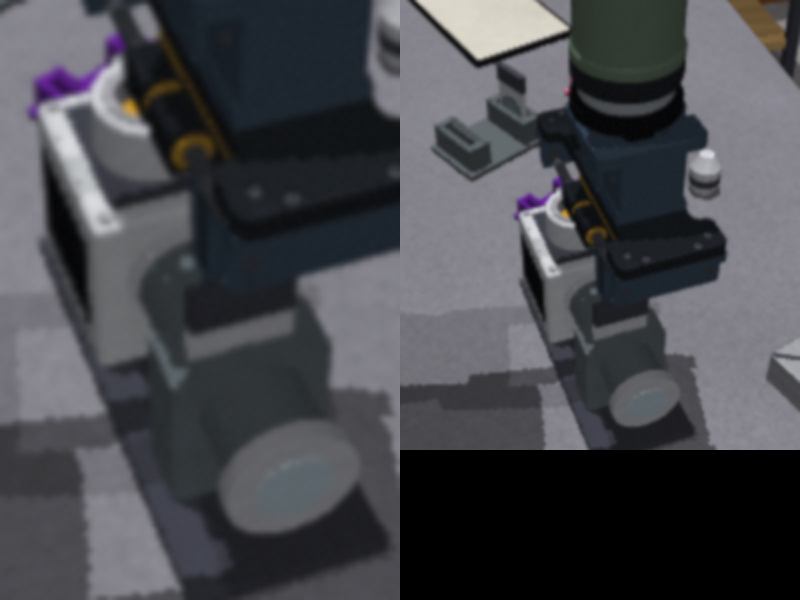

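The crop shows the finger's lower edge at about crop y 275, image (360,279), just above the rail. The fingers seem to sit higher than the stated TCP, so I'll check with depth.

Run:
```python
from h import *
s=pickle.load(open("s1.pkl","rb"))
print(env.grip_depth)
P=cloud(s,330,235,385,300)
for u in (342,350,358,366,374):
    print(u,[tuple(P[v-235,u-330].round(0)) for v in range(245,300,4)])
```

```text
18.8
342 [(np.float64(562.0), np.float64(-117.0), np.float64(226.0)), (np.float64(562.0), np.float64(-115.0), np.float64(217.0)), (np.float64(557.0), np.float64(-134.0), np.float64(228.0)), (np.float64(555.0), np.float64(-139.0), np.float64(226.0)), (np.float64(553.0), np.float64(-146.0), np.float64(226.0)), (np.float64(567.0), np.float64(-101.0), np.float64(169.0)), (np.float64(566.0), np.float64(-102.0), np.float64(163.0)), (np.float64(567.0), np.float64(-100.0), np.float64(152.0)), (np.float64(567.0), np.float64(-100.0), np.float64(143.0)), (np.float64(571.0), np.float64(-88.0), np.float64(120.0)), (np.float64(569.0), np.float64(-94.0), np.float64(117.0)), (np.float64(569.0), np.float64(-95.0), np.float64(108.0)), (np.float64(569.0), np.float64(-93.0), np.float64(97.0)), (np.float64(570.0), np.float64(-93.0), np.float64(87.0))]
350 [(np.float64(563.0), np.float64(-147.0), np.float64(253.0)), (np.float64(561.0), np.float64(-153.0), np.float64(252.0)), (np.float64(559.0), np.float64(-162.0), np.float64(253.0)), (np.float64(557.0), np.float64(-168.0), np.float64(253.0)), (np.float64(
[... 2378 characters left out ...]
np.float64(589.0), np.float64(-168.0), np.float64(251.0)), (np.float64(586.0), np.float64(-176.0), np.float64(252.0)), (np.float64(586.0), np.float64(-178.0), np.float64(247.0)), (np.float64(586.0), np.float64(-176.0), np.float64(238.0)), (np.float64(590.0), np.float64(-170.0), np.float64(223.0)), (np.float64(590.0), np.float64(-170.0), np.float64(216.0)), (np.float64(666.0), np.float64(9.0), np.float64(0.0)), (np.float64(663.0), np.float64(-0.0), np.float64(-0.0)), (np.float64(660.0), np.float64(-8.0), np.float64(-3.0)), (np.float64(656.0), np.float64(-18.0), np.float64(-2.0)), (np.float64(653.0), np.float64(-28.0), np.float64(-1.0)), (np.float64(649.0), np.float64(-39.0), np.float64(0.0))]
```

Run:
```python
from h import *
s=load("side")
a=np.radians(72.9);d=np.array([np.cos(a),np.sin(a),0]);c=np.array([169,549,176.])
def proj(f,X):
    K=np.array([[f["fx"],0,f["cx"]],[0,f["fy"],f["cy"]],[0,0,1]])
    return cv2.projectPoints(np.float64(X),cv2.Rodrigues(np.array(f["R"]))[0],np.float64(f["t"]),K,np.float64(f["distortion"]))[0].reshape(-1,2).round(1)
print(proj(s,[c,c+52*d,c-52*d]))
P=cloud(s,40,20,130,115)
m=(P[...,2]>120)&(P[...,2]<420)&(np.hypot(P[...,0]-169,P[...,1]-549)<110)
Q=P[m]-c; al=Q@d; lo=Q@np.array([-d[1],d[0],0])
for z in range(-30,180,10):
    k=(Q[:,2]>=z)&(Q[:,2]<z+10)
    if k.sum()>3: print(z,k.sum(),"along",np.percentile(al[k],[2,50,98]).round(0),"across",np.percentile(lo[k],[2,98]).round(0))
s=pickle.load(open("s1.pkl","rb"))
P=cloud(s,325,240,352,295)
for v in range(262,292,2): print(v,[tuple(P[v-240,u-325].round(0).astype(int)) for u in range(336,351,2)])
```

```text
[[106.9 109.1]
 [115.4  99.6]
 [ 97.8 119.3]]
30 35 along [-56.  44.  50.] across [-16.  16.]
40 123 along [-58. -50.  51.] across [-17.  17.]
50 129 along [-59. -48.  51.] across [-17.  16.]
60 140 along [-60. -53.  51.] across [-17.  16.]
70 138 along [-60. -51.  53.] across [-18.  17.]
80 145 along [-61. -56.  55.] across [-18.  16.]
90 155 along [-62. -54.  53.] across [-18.  17.]
100 104 along [-63. -52.  57.] across [-18.  17.]
110 126 along [-83. -73.  71.] across [-36.  35.]
120 303 along [-84. -79.  71.] across [-39.  35.]
130 388 along [-86. -28.  74.] across [-39.  33.]
140 302 along [-91. -86.  81.] across [-38.  37.]
150 679 along [-92. -60.  82.] across [-37.  34.]
160 210 along [-53. -47.  13.] across [-24.  23.]
170 186 along [-53. -49.  14.] across [-23.  22.]
262 [(np.int64(579), np.int64(-22), np.int64(97)), (np.int64(565), np.int64(-84), np.int64(160)), (np.int64(567), np.int64(-89), np.int64(165)), (np.int64(566), np.int64(-102), np.int64(177)), (np.int64(555), np.int64(-149), np.int64(226)), (np.int64(551), np.int64(-170), np.int64(247)), (np.int64(552), np.int6
[... 4737 characters left out ...]
4(562), np.int64(-94), np.int64(113)), (np.int64(566), np.int64(-95), np.int64(112)), (np.int64(569), np.int64(-96), np.int64(112)), (np.int64(572), np.int64(-95), np.int64(110)), (np.int64(576), np.int64(-94), np.int64(108)), (np.int64(579), np.int64(-95), np.int64(108)), (np.int64(583), np.int64(-92), np.int64(104))]
290 [(np.int64(560), np.int64(-90), np.int64(103)), (np.int64(562), np.int64(-94), np.int64(107)), (np.int64(566), np.int64(-94), np.int64(106)), (np.int64(569), np.int64(-94), np.int64(105)), (np.int64(572), np.int64(-95), np.int64(105)), (np.int64(576), np.int64(-94), np.int64(103)), (np.int64(579), np.int64(-94), np.int64(102)), (np.int64(583), np.int64(-92), np.int64(99))]
```

The depth readings settle it. The fingertips and gripper body sit about 38 mm higher than the reported TCP implies: tips at z≈132 and body bottom at ≈211, against 94 and 173 expected. Start pose and current pose agree, and only z is off. The shut fingers are hanging just above the rail, so I'll open, go 37 mm lower in gentle steps, and grip there.

Request:
{"api": "send_rows", "payload": {
  "motion": [
    [0,0,0,0,0,0,-0.1],
    [0,0,0,0,0,0,-0.1],
    [0,0,0,0,0,0,-0.1],
    [0,0,0,0,0,0,-0.1],
    [0,0,-0.02,0,0,0,-0.1],
    [0,0,-0.04,0,0,0,-0.1],
    [0,0,-0.056,0,0,0,-0.1],
    [0,0,-0.07,0,0,0,-0.1],
    [0,0,-0.07,0,0,0,-0.1],
    [0,0,-0.07,0,0,0,-1],
    [0,0,-0.07,0,0,0,-1],
    [0,0,-0.07,0,0,0,-1],
    [0,0,-0.07,0,0,0,-1],
    [0,0,-0.07,0,0,0,-1]
  ],
  "squeeze": 25
}}

```text
time_s: 5.62
ee_pos: [584.4, -89.2, 59.2]
ee_rot: [180.0, 0.0, -176.0]
force: [-1.3, 0.9, 0.4]
gripper_width: 7.8
gripper_force: 25.0
```

Run:
```python
from h import *
s=grab("side");P=cloud(s,320,230,390,320).reshape(-1,3)
m=(abs(P[:,0]-575)<25)&(P[:,1]<-97)&(P[:,1]>-120)&(P[:,2]>88)&(P[:,2]<160); q=P[m]
for z in range(88,130,4):
    k=(q[:,2]>=z)&(q[:,2]<z+4); print(z,k.sum(),q[k].mean(0).round(0) if k.any() else"")
b=P[(P[:,1]<-150)&(P[:,2]>120)]; print("body low",np.percentile(b[:,2],[1,3]))
```

```text
88 0 
92 1 [567. -98.  95.]
96 3 [ 568. -100.   98.]
100 5 [ 568. -102.  102.]
104 6 [ 568. -102.  106.]
108 4 [ 567. -103.  110.]
112 6 [ 568. -102.  114.]
116 6 [ 567. -103.  118.]
120 8 [ 567. -102.  122.]
124 5 [ 567. -102.  126.]
128 9 [ 567. -103.  130.]
body low [176.01652448 177.65885448]
```

Request:
{"api": "send_rows", "payload": {
  "motion": [
    [0,0,0.02,0,0,0,-1],
    [0,0,0.04,0,0,0,-1],
    [0,0,0.07,0,0,0,-1],
    [0,0,0.1,0,0,0,-1],
    [0,0,0.15,0,0,0,-1],
    [0,0,0.22,0,0,0,-1],
    [0,0,0.3,0,0,0,-1],
    [0,0,0.3,0,0,0,-1]
  ],
  "squeeze": 35
}}

```text
time_s: 6.68
ee_pos: [586.5, -89.6, 213.7]
ee_rot: [-179.9, 0.5, -176.0]
force: [-0.2, -0.4, -1.2]
gripper_width: 7.8
gripper_force: 35.0
```

Request:
{"api": "send_rows", "payload": {
  "motion": [
    [-0.15,0.7344,0,0,0,-0.8333,-1],
    [-0.15,0.7344,0,0,0,-0.8333,-1],
    [-0.15,0.7344,0,0,0,-0.8333,-1],
    [-0.15,0.7344,0,0,0,-0.8333,-1],
    [-0.15,0.7344,0,0,0,-0.8333,-1],
    [-0.15,0.7344,0,0,0,-0.8333,-1],
    [-0.15,0.7344,0,0,0,-0.8333,-1],
    [-0.15,0.7344,0,0,0,-0.8333,-1]
  ]
}}

```text
time_s: 7.68
ee_pos: [508.7, 278.4, 208.4]
ee_rot: [-179.9, 0.0, 134.1]
force: [-0.0, -1.4, -0.5]
gripper_width: 7.6
gripper_force: 35.0
```

Request:
{"api": "send_rows", "payload": {
  "motion": [
    [0,0,-0.1,0,0,-0.15,-1],
    [0,0,-0.19,0,0,-0.285,-1],
    [0,0,-0.22,0,0,-0.285,-1],
    [0,0,-0.22,0,0,-0.285,-1],
    [0,0,-0.22,0,0,-0.285,-1]
  ]
}}

```text
time_s: 8.3
ee_pos: [510.9, 278.1, 100.9]
ee_rot: [179.8, 0.0, 116.9]
force: [0.8, -0.7, 0.3]
gripper_width: 7.5
gripper_force: 35.0
```

Run:
```python
from h import *
s=grab("side");pickle.dump(s,open("s2.pkl","wb"));t=grab("top");pickle.dump(t,open("t2.pkl","wb"))
im=np.zeros((600,800,3),np.uint8)
im[:600,:480]=crop(s,240,110,320,210,6)
im[:320,480:]=crop(t,190,200,270,280,4)
cv2.imwrite("pics/c4.png",im); print(env.state()["ee_pos"],env.state()["ee_rot"])
```

```text
[510.5622555  278.36766849 100.88139467] [1.79784469e+02 2.73255992e-03 1.16923357e+02]
```

View pics/c4.png

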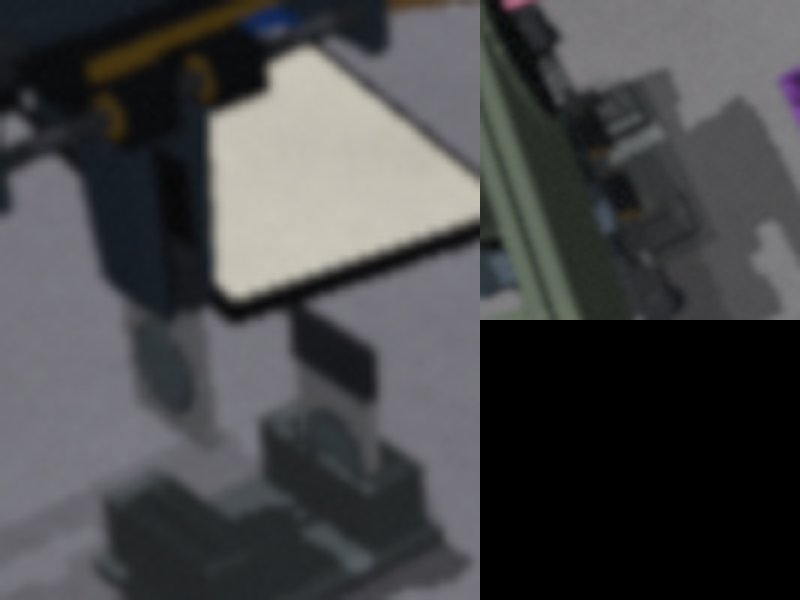

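The side crop shows the slide held upright at about image (268,170). Its foot edge runs from (263.3,177.5) to (275.8,184.2), above the empty pocket.

Run:
```python
from h import *
s=pickle.load(open("s2.pkl","rb")); s0=load("side")
print(plane(s,[(263.3,177.5),(275.8,184.2)],81.5).round(1))
P=cloud(s,255,160,282,190);q=P[(P[...,2]>82)&(P[...,2]<125)];print(len(q),q.mean(0),np.percentile(q,[1,99],axis=0).round(1))
def fit(q,nm):
    a=np.radians(26.9);n=np.array([np.cos(a),np.sin(a)]);l=np.array([-n[1],n[0]])
    print(nm,"x",np.percentile(q[:,:2]@n,[10,50,90]).round(1),"y",np.percentile(q[:,:2]@l,[2,98]).round(1))
fit(q,"held plate front")
fit(np.array([[509,278,0]]),"pocket guess"); fit(np.array([[576.7,311.7,0]]),"spare guess")
P=cloud(s0,285,155,320,195);q=P[(P[...,2]>72)&(P[...,2]<88)];fit(q,"spare rail front")
q=P[(P[...,2]>46)&(P[...,2]<66)];fit(q,"spare plate front")
P=cloud(s0,250,180,292,220);q=P[(P[...,2]>35)&(P[...,2]<41)];fit(q,"near blk top")
P=cloud(s0,280,165,320,200);q=P[(P[...,2]>35)&(P[...,2]<41)];fit(q,"far blk top")
print(env.state()["ee_pos"])
```

```text
[[499.1 293.3  81.5]
 [521.6 259.7  81.5]]
215 [509.01531084 273.80214902 104.11511155] [[497.2 255.8  82.6]
 [521.4 298.1 124.5]]
held plate front x [576.5 577.5 579.4] y [-6.2 39.1]
pocket guess x [579.7 579.7 579.7] y [17.6 17.6]
spare guess x [655.3 655.3 655.3] y [17.1 17.1]
spare rail front x [650.6 651.8 655. ] y [-5. 40.]
spare plate front x [651.8 653.2 654.9] y [-4.  41.6]
near blk top x [566.9 584.1 642.4] y [-16.1  54. ]
far blk top x [641.6 649.5 662.1] y [-15.6  53.5]
[510.5622555  278.36766849 100.88139467]
```

Request:
{"api": "send_rows", "payload": {
  "motion": [
    [-0.0016,0.003,-0.04,0,0,0,-1],
    [-0.0016,0.003,-0.07,0,0,0,-1],
    [-0.0016,0.003,-0.09,0,0,0,-1],
    [-0.0016,0.003,-0.1,0,0,0,-1],
    [-0.0016,0.003,-0.11,0,0,0,-1],
    [-0.0016,0.003,-0.12,0,0,0,-1],
    [-0.0016,0.003,-0.13,0,0,0,-1],
    [-0.0016,0.003,-0.136,0,0,0,-1],
    [-0.0016,0.003,-0.136,0,0,0,-1]
  ]
}}

```text
time_s: 9.52
ee_pos: [508.3, 279.4, 30.8]
ee_rot: [-180.0, 0.0, 116.9]
force: [0.1, 0.3, -0.5]
gripper_width: 8.2
gripper_force: 35.0
```

Request:
{"api": "send_rows", "payload": {
  "motion": [
    [0,0,-0.004,0,0,0,-1],
    [0,0,-0.008,0,0,0,-1],
    [0,0,-0.012,0,0,0,-1],
    [0,0,-0.012,0,0,0,-1],
    [0,0,-0.012,0,0,0,-1]
  ]
}}

```text
time_s: 10.15
ee_pos: [508.7, 279.6, 27.1]
ee_rot: [179.9, 0.0, 116.9]
force: [-2.2, -0.6, 11.1]
gripper_width: 7.7
gripper_force: 35.0
```

Request:
{"api": "send_rows", "payload": {
  "motion": [
    [0,0,0.003,0,0,0,-1],
    [0,0,0.003,0,0,0,-0.4],
    [0,0,0.003,0,0,0,-0.4],
    [0,0,0.003,0,0,0,-0.4],
    [0,0,0.003,0,0,0,-0.4],
    [0,0,0.05,0,0,0,-0.4],
    [0,0,0.12,0,0,0,-0.4],
    [0,0,0.24,0,0,0,-0.2],
    [0,0,0.34,0,0,0,0.2]
  ]
}}

```text
time_s: 11.28
ee_pos: [508.6, 279.6, 197.0]
ee_rot: [179.9, -0.0, 116.9]
force: [0.9, -0.9, 0.1]
gripper_width: 43.9
gripper_force: 0.0
```

Request:
{"api": "send_rows", "payload": {
  "motion": [
    [0.025,-0.9,0,0,0,0.795,0.95],
    [0.025,-0.9,0,0,0,0.795,0.95],
    [0.025,-0.9,0,0,0,0.795,0.95],
    [0.025,-0.9,0,0,0,0.795,0.95],
    [0.025,-0.9,0,0,0,0.795,0.95],
    [0.025,-0.9,0,0,0,0.795,0.95],
    [0.025,-0.9,0,0,0,0.795,0.95],
    [0.025,-0.9,0,0,0,0.795,0.95],
    [0.025,-0.9,0,0,0,0.795,0.95],
    [0.025,-0.9,0,0,0,0.795,0.95]
  ]
}}

```text
time_s: 12.52
ee_pos: [520.8, -169.8, 194.8]
ee_rot: [180.0, -0.0, 164.6]
force: [0.3, -0.5, -0.4]
gripper_width: 88.7
gripper_force: 0.0
```

Request:
{"api": "send_rows", "payload": {
  "motion": [
    [0,-0.1,0,0,0,0,0.95],
    [0,-0.213,-0.08,0,0,0,0.95],
    [0,-0.213,-0.18,0,0,0,0.95],
    [0,-0.213,-0.27,0,0,0,0.95],
    [0,-0.213,-0.27,0,0,0,0.95],
    [0,-0.213,-0.27,0,0,0,0.95]
  ]
}}

```text
time_s: 13.28
ee_pos: [522.6, -276.7, 61.8]
ee_rot: [-180.0, 0.2, 164.7]
force: [-0.1, 0.7, 0.3]
gripper_width: 88.9
gripper_force: 0.0
```

Run:
```python
from h import *
s=grab("side");pickle.dump(s,open("s3.pkl","wb"));t=grab("top")
im=np.zeros((600,800,3),np.uint8)
im[:600,:480]=crop(s,300,370,380,470,6)
im[:300,480:780]=crop(s,240,130,315,205,4)
im[300:600,480:780]=crop(t,425,225,485,285,5)
cv2.imwrite("pics/c5.png",im); print(env.state()["ee_pos"],env.state()["ee_rot"])
P=cloud(s,240,130,315,205)
a=np.radians(26.9);n=np.array([np.cos(a),np.sin(a)])
for nm,lo,hi in(("old",560,600),("spare",640,670)):
    q=P[(P[...,2]>62)&(P[...,:2]@n>lo)&(P[...,:2]@n<hi)]; print(nm,len(q),np.percentile(q[:,2],[50,90,98]).round(1))
```

```text
[ 522.89587295 -277.26692503   62.61317104] [-179.9407851     0.27516654  164.6642104 ]Traceback (most recent call last):
  File "<stdin>", line 11, in <module>
    return _quantile_unchecked(
        a, q, axis, out, overwrite_input, method, keepdims, weights)
    return _ureduce(a,
                    func=_quantile_ureduce_func,
    ...<5 lines>...
                    overwrite_input=overwrite_input,
                    method=method)
    r = func(a, **kwargs)
    result = _quantile(arr,
                       quantiles=q,
    ...<2 lines>...
                       out=out,
                       weights=wgt)
    slices_having_nans = np.isnan(arr[-1, ...])
                                  ~~~^^^^^^^^^
IndexError: index -1 is out of bounds for axis 0 with size 0
```

View pics/c5.png

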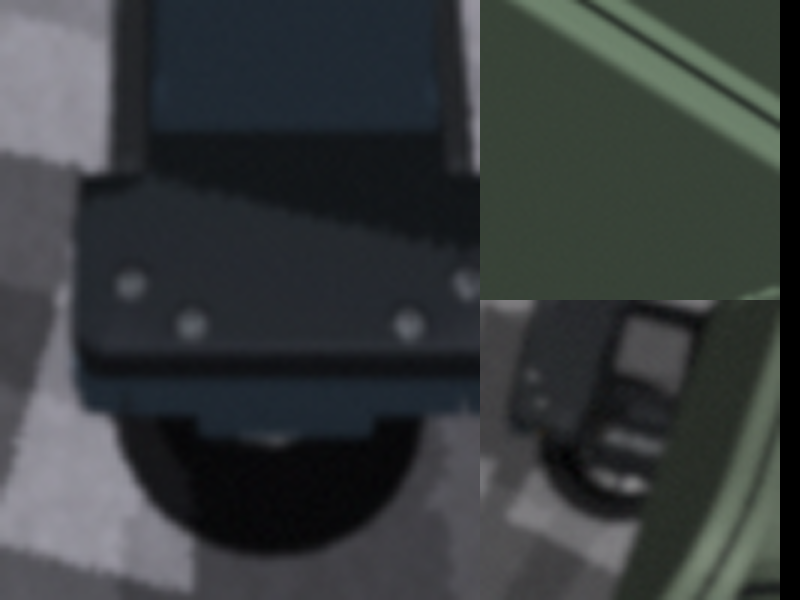

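The crop shows the fingers either side of the module: near fingertip at about image (348,441), over the cup. The arm hides the stand for now. Next I descend and grip.

Request:
{"api": "send_rows", "payload": {
  "motion": [
    [0,0,-0.04,0,0,0,0.95],
    [0,0,-0.08,0,0,0,0.95],
    [0,0,-0.1,0,0,0,0.95],
    [0,0,-0.114,0,0,0,0.95],
    [0,0,-0.114,0,0,0,0.95],
    [0,0,-0.114,0,0,0,0.95]
  ]
}}

```text
time_s: 14.12
ee_pos: [521.5, -277.3, 3.7]
ee_rot: [-180.0, 0.1, 164.6]
force: [-0.0, 0.1, -0.5]
gripper_width: 88.8
gripper_force: 0.0
```

Request:
{"api": "send_rows", "payload": {
  "motion": [
    [0,0,0,0,0,0,-1],
    [0,0,0,0,0,0,-1],
    [0,0,0,0,0,0,-1],
    [0,0,0,0,0,0,-1],
    [0,0,0,0,0,0,-1],
    [0,0,0,0,0,0,-1],
    [0,0,0,0,0,0,-1]
  ],
  "squeeze": 40
}}

```text
time_s: 15.0
ee_pos: [521.0, -276.8, 2.9]
ee_rot: [180.0, -0.0, 164.6]
force: [0.3, 1.1, -0.5]
gripper_width: 37.7
gripper_force: 40.0
```

Request:
{"api": "send_rows", "payload": {
  "motion": [
    [0,0,0.02,0,0,0,-1],
    [0,0,0.06,0,0,0,-1],
    [0,0,0.14,0,0,0,-1],
    [0,0,0.24,0,0,0,-1],
    [0,0,0.34,0,0,-0.1,-1],
    [0.1104,0.5924,0.34,0,0,-0.9,-1],
    [0.1104,0.5924,0.34,0,0,-0.9,-1],
    [0.1104,0.5924,0.34,0,0,-0.9,-1],
    [0.1104,0.5924,0.34,0,0,-0.9,-1],
    [0.1104,0.5924,0.34,0,0,-0.9,-1],
    [0.1104,0.5924,0.34,0,0,-0.9,-1],
    [0.1104,0.5924,0.34,0,0,-0.9,-1]
  ],
  "squeeze": 55
}}

```text
time_s: 16.5
ee_pos: [575.9, 19.2, 173.0]
ee_rot: [-180.0, 0.0, 110.7]
force: [0.1, -1.1, -2.4]
gripper_width: 37.4
gripper_force: 55.0
```

Request:
{"api": "send_rows", "payload": {
  "motion": [
    [0,0,0,0,0,-0.15,-1],
    [0,0,-0.03,0,0,-0.2767,-1],
    [0,0,-0.06,0,0,-0.2767,-1],
    [0,0,-0.07,0,0,-0.2767,-1],
    [0,0,-0.07,0,0,-0.2767,-1],
    [0,0,-0.07,0,0,-0.2767,-1]
  ]
}}

```text
time_s: 17.25
ee_pos: [576.6, 19.1, 138.5]
ee_rot: [179.9, 0.0, 94.0]
force: [-0.6, -0.3, -2.3]
gripper_width: 37.8
gripper_force: 55.0
```

Run:
```python
from h import *
s=grab("side");pickle.dump(s,open("s4.pkl","wb"));t=grab("top");pickle.dump(t,open("t4.pkl","wb"))
im=np.zeros((600,800,3),np.uint8)
im[:600,:480]=crop(s,290,180,370,280,6)
im[:320,480:]=crop(t,290,180,370,260,4)
im[320:600,480:760]=crop(s,240,130,310,200,4)
cv2.imwrite("pics/c6.png",im); print(env.state()["ee_pos"],env.state()["ee_rot"],env.state()["gripper_width"])
```

```text
[576.55518159  19.19117044 138.53084514] [1.79930817e+02 4.89455633e-03 9.40222513e+01] 37.88987426559083
```

View pics/c6.png

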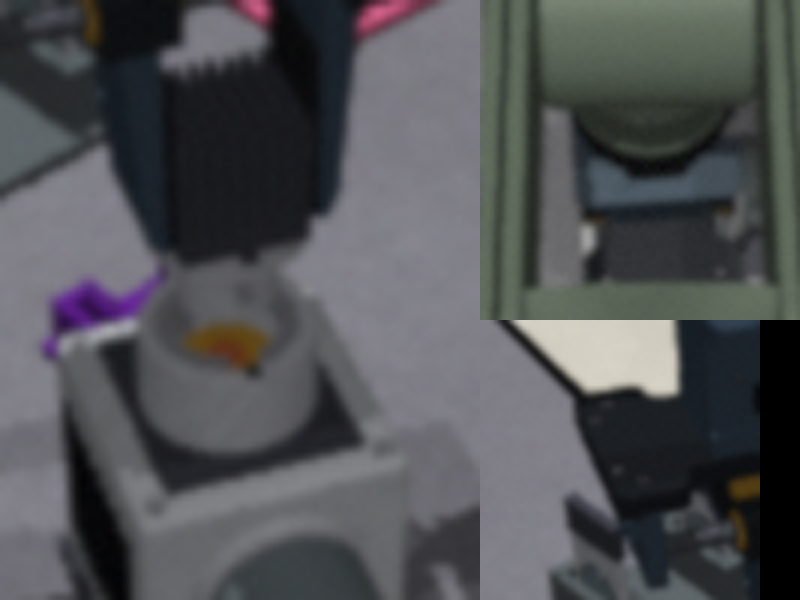

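The crop shows the fin ends facing the nose, the shoulder's dark bar at about image (331,222), and the collar's index mark below it at (332,242). They are aligned in yaw. I'll compare their centres in this same view.

Run:
```python
from h import *
from scipy.optimize import least_squares
for nm in("s4","side"):
    s=load(nm);P=cloud(s,290,170,370,290).reshape(-1,3);P=P[~np.isnan(P[:,0])]
    d=np.hypot(P[:,0]-576,P[:,1]-19)
    k=(P[:,2]>106)&(P[:,2]<126)&(d>20)&(d<33)&(P[:,1]<15);q=P[k]
    f=lambda p:np.hypot(q[:,0]-p[0],q[:,1]-p[1])-27
    r=least_squares(f,[576,19],loss="soft_l1");print(nm,"collar",r.x.round(2),k.sum(),"res",np.median(abs(r.fun)).round(2))
s=load("s4");P=cloud(s,290,170,370,290);G=s["pixels"][170:290,290:370].mean(2)
m=(P[...,2]>172)&(P[...,2]<206)&(abs(P[...,1])<9)&(abs(P[...,0]-576)<26); q=P[m]
print("sink front",m.sum(),np.median(q,0).round(1),np.percentile(q[:,0],[2,98]).round(1))
print("slope",np.polyfit(q[:,0]-576,q[:,1],1))
# per-row x-extents of the sink face
for z0 in range(170,206,6):
    k=q[(q[:,2]>=z0)&(q[:,2]<z0+6)]; print(z0,len(k),np.percentile(k[:,0],[3,97]).round(1) if len(k) else"",k[:,1].mean().round(1) if len(k) else "")
# shoulder edge / barrel
d=np.hypot(P[...,0]-576,P[...,1]-19)
for z0 in range(134,176,4):
    k=P[(P[...,2]>=z0)&(P[...,2]<z0+4)&(d<32)&(P[...,1]<15)]
    if len(k)>5: print("z",z0,len(k),"minY",np.percentile(k[:,1],5).round(1),"x",np.percentile(k[:,0],[3,97]).round(1))
print(plane(s,[(332,241.7)],130),plane(s,[(331.3,222.5)],167))
```

```text
s4 collar [575.37  20.75] 244 res 0.47
side collar [575.42  20.81] 242 res 0.49
sink front 488 [574.9   1.5 188.8] [551.1 600.6]
slope [0.06392413 2.14528956]
170 53 [559.  594.8] 1.4
176 96 [552.1 600.6] 2.3
182 79 [550.7 599. ] 2.4
188 88 [552.2 599.8] 2.4
194 80 [551.5 599.8] 2.0
200 92 [551.9 599.3] 1.9
z 142 30 minY 4.5 x [562.3 586.8]
z 146 19 minY 5.1 x [561.7 585.6]
z 150 26 minY 0.5 x [561.4 586.9]
z 154 22 minY 1.5 x [563.4 583. ]
z 162 9 minY -3.7 x [554.9 592.6]
z 166 54 minY -5.1 x [552.2 590.5]
z 170 61 minY -3.6 x [557.8 594.1]
z 174 63 minY -1.6 x [557.4 595.8]
[[577.14537905  -5.32968615 130.        ]] [[578.18206101   1.69238269 167.        ]]
```

Run:
```python
from h import *
from scipy.optimize import least_squares
s=load("s4");P=cloud(s,290,170,370,290).reshape(-1,3);P=P[~np.isnan(P[:,0])]
d=np.hypot(P[:,0]-576,P[:,1]-19)
for nm,a,b,R,lo,hi in(("barrel",142,154,15,9,21),("barrel2",140,158,15,9,21),("shoulder",162,172,24,20,29)):
    q=P[(P[:,2]>a)&(P[:,2]<b)&(d>lo)&(d<hi)&(P[:,1]<19)]
    r=least_squares(lambda p:np.hypot(q[:,0]-p[0],q[:,1]-p[1])-R,[576,19],loss="soft_l1");print(nm,r.x.round(2),len(q),np.median(abs(r.fun)).round(2))
# sink edges by finger/gap: tight x range from depth steps at the front face
k=(P[:,2]>174)&(P[:,2]<205)&(abs(P[:,1]-2-0.07*(P[:,0]-576))<2.0); print("face x",np.percentile(P[k][:,0],[1,5,50,95,99]).round(1))
```

```text
barrel [575.33  19.72] 81 0.41
barrel2 [575.41  19.53] 106 0.56
shoulder [575.35  20.19] 91 0.85
face x [547.7 549.9 574.3 602.4 604.3]
```

Request:
{"api": "send_rows", "payload": {
  "motion": [
    [0,0.0018,-0.01,0,0,0,-1],
    [0,0.0018,-0.018,0,0,0,-1],
    [0,0.0018,-0.024,0,0,0,-1],
    [0,0.0018,-0.03,0,0,0,-1],
    [0,0.0018,-0.03,0,0,0,-1]
  ]
}}

```text
time_s: 17.98
ee_pos: [576.0, 20.1, 122.6]
ee_rot: [-180.0, -0.0, 94.0]
force: [0.1, -0.1, -2.0]
gripper_width: 37.6
gripper_force: 55.0
```

Shoulder is at about 150, so the barrel is 4 mm into the bore with no contact force. I'll continue to just past where the lugs enter.

Request:
{"api": "send_rows", "payload": {
  "motion": [
    [0,0,-0.008,0,0,0,-1],
    [0,0,-0.014,0,0,0,-1],
    [0,0,-0.018,0,0,0,-1],
    [0,0,-0.022,0,0,0,-1],
    [0,0,-0.022,0,0,0,-1]
  ]
}}

```text
time_s: 18.6
ee_pos: [576.1, 20.1, 112.3]
ee_rot: [180.0, -0.0, 94.0]
force: [-0.5, -0.8, 0.7]
gripper_width: 37.8
gripper_force: 55.0
```

Request:
{"api": "send_rows", "payload": {
  "motion": [
    [0,0,-0.004,0,0,0,-1],
    [0,0,-0.008,0,0,0,-1],
    [0,0,-0.012,0,0,0,-1],
    [0,0,-0.015,0,0,0,-1],
    [0,0,-0.015,0,0,0,-1]
  ]
}}

```text
time_s: 19.23
ee_pos: [576.2, 20.1, 105.3]
ee_rot: [180.0, 0.0, 94.0]
force: [-2.7, -0.2, 8.1]
gripper_width: 38.0
gripper_force: 55.0
```

Request:
{"api": "send_rows", "payload": {
  "motion": [
    [0,0,-0.003,0,0,0,-1],
    [0,0,-0.006,0,0,0,-1],
    [0,0,-0.008,0,0,0,-1],
    [0,0,-0.008,0,0,0,-1],
    [0,0,-0.008,0,0,0,-1]
  ]
}}

```text
time_s: 19.85
ee_pos: [576.3, 20.1, 102.9]
ee_rot: [179.9, 0.0, 94.0]
force: [-4.9, 0.2, 15.3]
gripper_width: 37.9
gripper_force: 55.0
```

Request:
{"api": "send_rows", "payload": {
  "motion": [
    [-0.001,0,0,0,0,-0.1,-1],
    [-0.001,0,0,0,0,-0.2,-1],
    [-0.001,0,0,0,0,-0.3,-1],
    [-0.001,0,0,0,0,-0.4,-1],
    [-0.001,0,0,0,0,-0.5,-1],
    [-0.001,0,0,0,0,-0.6,-1],
    [-0.001,0,0,0,0,-0.7,-1],
    [-0.001,0,0,0,0,-0.8,-1],
    [-0.001,0,0,0,0,-0.9,-1],
    [-0.001,0,0,0,0,-1.0,-1],
    [-0.001,0,0,0,0,-1.0,-1]
  ]
}}

```text
time_s: 21.22
ee_pos: [578.0, 19.7, 103.0]
ee_rot: [179.8, -0.3, 34.0]
force: [-0.2, -1.1, 11.5]
gripper_width: 37.9
gripper_force: 55.0
```

```bash
python3 -c "
from workcell import env
print(env.state())"
```

```text
{'time_s': 21.225, 'qpos': array([ 8.41214513e-01,  2.15582174e+01,  9.58796820e+01, -5.56399834e-02,
        6.22079413e+01,  5.69003070e+01]), 'qvel': array([ 0.05807127,  0.04460408, -0.03470424,  0.08915798, -0.05139999,
       -1.12349011]), 'effort': array([  0.68408869, -35.86951375, -17.95090735,   0.40033814,
        -0.56512032,   0.10474828]), 'ee_pos': array([578.01516865,  19.66763614, 103.03228722]), 'ee_rot': array([179.76523097,  -0.26970978,  33.9672509 ]), 'force': array([-0.23430639, -1.06902559, 11.51863123]), 'torque': array([-0.32609912,  0.51180031, -0.03732702]), 'gripper_force': 55.003981590270996, 'gripper_width': 37.8764413383124}
```

Request:
{"api": "send_rows", "payload": {
  "motion": [
    [0,0,-0.003,0,0,-0.08,-1],
    [0,0,-0.003,0,0,-0.16,-1],
    [0,0,-0.003,0,0,-0.24,-1],
    [0,0,-0.003,0,0,-0.3,-1],
    [0,0,-0.003,0,0,-0.34,-1],
    [0,0,-0.003,0,0,-0.36,-1],
    [0,0,-0.003,0,0,-0.36,-1]
  ]
}}

```text
time_s: 22.1
ee_pos: [578.1, 20.2, 103.0]
ee_rot: [179.9, -0.4, 12.5]
force: [-2.7, 0.6, 19.4]
gripper_width: 37.7
gripper_force: 55.0
```

```bash
python3 -c "
from workcell import env
s=env.state();print(s['torque'],s['force'],s['ee_rot'],s['ee_pos'],s['gripper_width'],s['time_s'])"
```

```text
[-0.0523123   1.04744424  0.3160289 ] [-2.65361845  0.64747328 19.35187648] [179.90162099  -0.39466637  12.4662144 ] [578.13689951  20.16523007 103.01006567] 37.67301438395804 22.1
```

Request:
{"api": "send_rows", "payload": {
  "motion": [
    [0,0,0,0,0,-0.03,-1],
    [0,0,0,0,0,-0.05,-1],
    [0,0,0,0,0,-0.05,-1],
    [0,0,0,0,0,-0.05,-1]
  ],
  "squeeze": 60
}}

```text
time_s: 22.6
ee_pos: [578.1, 20.4, 103.0]
ee_rot: [179.9, -0.4, 9.6]
force: [-2.1, 0.5, 18.8]
gripper_width: 37.5
gripper_force: 60.0
```

Run:
```python
from h import *
st=env.state();print(st['torque'],st['force'],st['ee_rot'],st['ee_pos'],st['gripper_width'],st['time_s'])
s=grab("side")
im=np.zeros((600,800,3),np.uint8)
im[:600,:480]=crop(s,290,180,370,280,6)
im[:320,480:]=crop(s,240,130,320,210,4)
cv2.imwrite("pics/c7.png",im)
P=cloud(s,240,130,330,215)
a=np.radians(26.9);n=np.array([np.cos(a),np.sin(a)]);X=P[...,:2]@n;L=P[...,:2]@np.array([-n[1],n[0]])
for nm,lo,hi in(("old",565,595),("spare",640,668)):
    q=P[(P[...,2]>48)&(P[...,2]<110)&(X>lo)&(X<hi)&(L>-15)&(L<50)]
    if len(q): print(nm,len(q),np.percentile(q[:,2],[50,90,97]).round(1),np.median(q@np.r_[n,0]).round(1))
```

```text
[0.1213779  1.10152299 0.83536247] [-2.13068206  0.54499242 18.79424116] [179.92336648  -0.3919686    9.57776964] [578.06543709  20.40638568 102.96344186] 37.54740305700623 22.6
old 235 [75.2 89.8 90.5] 576.3
spare 24 [53.5 59.6 61.7] 653.1
```

View pics/c7.png

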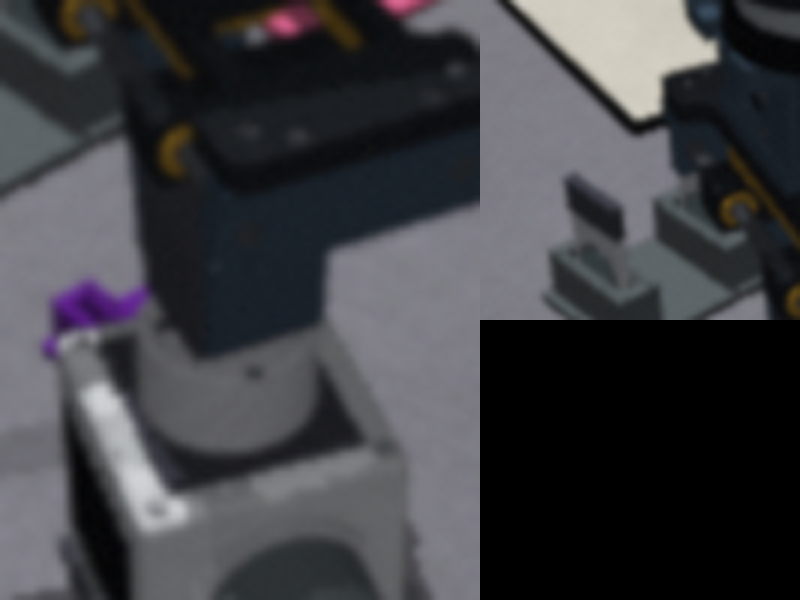

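The stop is reached: wrist torque has climbed to 0.84 N m with about 80° turned, and the shoulder sits on the collar. The old slide's top is at z≈90, which is fully home. The tool is slightly tilted with a side load, so I'll ease that, add a little push and check it holds.

Request:
{"api": "send_rows", "payload": {
  "motion": [
    [-0.002,0,-0.001,0,0,0,-1],
    [-0.004,0,-0.003,0,0,0,-1],
    [-0.004,0,-0.003,0,0,0,-1],
    [-0.004,0,-0.003,0,0,0,-1],
    [-0.004,0,-0.003,0,0,0,-1],
    [-0.004,0,-0.003,0,0,0,-1],
    [-0.004,0,-0.003,0,0,0,-1],
    [-0.004,0,-0.003,0,0,0,-1]
  ]
}}

```text
time_s: 23.65
ee_pos: [578.2, 20.4, 103.0]
ee_rot: [179.9, -0.7, 9.6]
force: [-0.2, 1.2, 22.5]
gripper_width: 38.0
gripper_force: 60.0
```

```bash
python3 -c "
from workcell import env
s=env.state();print(s['torque'],s['force'],s['ee_rot'],s['ee_pos'],s['gripper_width'],s['time_s'])"
```

```text
[0.09201409 0.9853328  0.8894007 ] [-0.22389444  1.19594597 22.5088837 ] [179.88023041  -0.67589323   9.57600981] [578.22033702  20.42899459 103.0409618 ] 38.01053740905124 23.65
```

Request:
{"api": "send_rows", "payload": {
  "motion": [
    [0.004,0,0,0,0,0,-1],
    [0.008,0,0,0,0,0,-1],
    [0.008,0,0,0,0,0,-1],
    [0.008,0,0,0,0,0,-1],
    [0.008,0,0,0,0,0,-1],
    [0.008,0,0,0,0,0,-1]
  ]
}}

```text
time_s: 24.4
ee_pos: [578.1, 20.5, 102.9]
ee_rot: [180.0, -0.2, 9.6]
force: [-9.5, 0.7, 29.2]
gripper_width: 37.9
gripper_force: 60.0
```

Run:
```python
from h import *
s=env.state();print(s['torque'],s['force'],s['ee_rot'],s['ee_pos'],s['gripper_width'],s['time_s'])
f=grab("side");P=cloud(f,290,180,370,280);d=np.hypot(P[...,0]-575.4,P[...,1]-20.8)
v,u=np.nonzero((P[...,2]>115)&(P[...,2]<142)&(d>20)&(d<30)&(P[...,1]<20))
for z in range(115,142,3):
    k=P[(P[...,2]>=z)&(P[...,2]<z+3)&(d>18)&(d<32)&(P[...,1]<20)]; kd=np.hypot(k[:,0]-575.4,k[:,1]-20.8)
    print(z,len(k),np.median(kd).round(1) if len(k) else "")
```

```text
[0.15241319 2.27706601 0.77460107] [-9.48764762  0.72809781 29.22335318] [179.95935484  -0.21476917   9.56643958] [578.14684896  20.4567969  102.88903752] 37.937118027354494 24.4
115 40 27.0
118 33 26.6
121 39 27.0
124 37 26.8
127 78 26.1
130 45 23.8
133 43 22.9
136 10 23.2
139 17 26.4
```

```bash
python3 -c "
from workcell import env
print(env.job_done())"
```

```text
the job is handed in; nothing more can be done
None
```

I handed the job in at about 24 s: the old slide is home in the large grey stand's empty pocket, and the LED module is still gripped, pressed flush on the collar and turned about 80° clockwise to its stop; the one surprise was that the fingertips sit about 38 mm higher than the reported TCP, so I corrected for that after a first grasp closed on air.

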